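# Roll the gauge wheel until the jaw reaches its mark

## Task

Set the bench gauge for the next stone: press a fingertip on top of its knurled wheel and roll it, stroke by stroke, until the moving jaw has closed the gap so far that its brass pointer stands inside the notch of the dark marker block on the gauge's ledge, then move away. Work only on the wheel: do not push the jaw or the marker block directly, and do not lift, tip or shove the gauge. Nothing is to be gripped or picked up, and the gear, the dish and the loupe stay where they are.

Things in the scene. Friction and masses are not known exactly. Their poses are not given: they have to be found in the camera images.
- gauge: bench gauge, 3 kg, loose on rubber feet; a dark base 86 x 186 mm and on it a sprung grey deck (top z = 18, y -105 to +75) with all parts. Origin at table level. +y points from the knurled wheel to the fixed anvil block (face at y = 46, top z = 56); the -x side is the marker's ledge; z up. Two cheeks (44 mm long, outer faces x = +-17.5, top z = 64) flank the wheel. Nothing but the wheel is over 70 mm high
- wheel: knurled steel wheel, radius 28 mm, 18 mm wide, axle along the gauge's x; origin at its centre (gauge 0, -60, 52). It stands 16 mm above the cheeks. Pressed, it sinks with the sprung deck up to 5 mm (about 2 N plus 1.5 N per mm), then is solid. It turns with about 0.8 N at the rim and stays where left. Top rolled towards the anvil (+y) closes the jaw, the other way opens it
- wheel_top (a point): highest point of the unpressed rim, 80 mm above the table; fixed in the base (does not sink or turn), axes as the gauge's. The jaw moves 6 mm per radian of the wheel, 0.214 mm per mm of rim travel; wheel and jaw start at their open stop
- jaw: the moving aluminium jaw, 50 x 22 mm, top at z = 56, with a steel rack bar running back past the wheel (gauge x = 20 to 27, top z = 66.5); slides along the gauge's y, up to 45 mm towards the anvil; driven by the wheel. Origin at table level under its middle
- pointer (a point): near the tip of the brass pointer, a bar 4 mm wide and 2 mm thick sticking out of the jaw to the gauge's -x side, over the ledge, passing just above the marker block
- rider: the dark steel marker block on the ledge, 26 mm long, 34 mm high, with two upright prongs and a notch 10 mm wide between them, open upward and along x; stands 15 to 32 mm nearer the anvil than the pointer at the start. Origin at table level, in line (gauge y) with the middle of the notch
- notch (a point): middle of the notch, at the top of the prongs; axes as the gauge's. Along the gauge's y it must coincide with the pointer
- index_gear: a brass gear 50 mm across, 16 mm high, lying behind the gauge (its +x side); leave alone
- petri_dish: a shallow round dish 45 mm across, 10 mm high, behind the gauge; leave alone
- loupe: a folding loupe 42 x 62 x 17 mm, beyond the anvil end of the gauge; leave alone

How it is judged:
By the outcome, as a careful person would: the job done as asked, in the order asked, and still so for the second after the job is handed in, with the robot touching nothing.
It also fails if it takes over 51 s, if anything falls off the work surface, if the arm or the gripper's body presses on something with over 40 N, if the wrist force passes 120 N, or if a joint passes its speed limit or range.

## Robot

A 6-joint arm with a two-finger parallel gripper is mounted at the origin on a cart in front of the work surface, level with it; the furniture and walls round the work are solid. World frame = base frame: x ahead of the robot, y to its left, z up, the work surface at z = 0. Lengths are in mm, angles in rad, forces in N, time in s.
With the tool pointing down it reaches from about 350 to 775 mm from the base axis. Payload 7.3 kg.
Tool frame: the origin (TCP) lies on the centre line of the jaws, within the pads' length; the fingertips stand 22 mm ahead of it and the grasp point (between the pads) lies 3 mm ahead of it; z points along the fingers, y is the direction in which the jaws open and shut (so a half turn about z gives the same grasp; the last joint's range is limited). The gripper opens to 92 mm and grips with 3 to 60 N. Pads are 19 mm wide; open, the fingers measure 130 mm over their backs; the gripper's body (75 mm by 190 mm) begins 47 mm behind the grasp point.
Start: joints at [-1.399, 0.342, 1.524, -0, 1.275, -0.146], TCP at [164.073, -498.721, 248.741] pointing down, gripper open.
Joint ranges: [-2.53, 2.53], [-0.77, 2.02], [0.04, 2.7], [-1, 4.14], [0.28, 2.66], [-3.11, 3.11]. Speed limits (rad/s): [2.57, 2.57, 3.14, 3.14, 3.14, 3.14].

## Interface

Orientations are given as [roll, pitch, yaw] about the fixed x, y, z axes, in that order (R = Rz(yaw) Ry(pitch) Rx(roll)).
In Python, from plant import bot gives the robot as it stands.
- The arm moves only by the tool play_rows, never from a script. Its argument "moves" is one flat list of numbers, 5 for each row, row after row: the closure in counts, from 0 (fully open) to 255 (shut), then the shift along the tool's x, y, z in mm, then the turn about the tool's z in degrees. A call has 1 to 8 rows; each row is the pose to reach, as a shift and turn from the pose commanded when the call began, along the tool's axes at that moment; what a row does not reach only later rows make up. A row lasts 1/12 s, in which the tool goes at most 41.7 mm and 7.16 degrees, less where a joint would pass 70% of its speed; a pose out of reach is approached as far as the arm can. A call with a gripper value outside its range is refused whole. The fingers move at their own pace and stop on an object; the grip force is fixed at half the most. Time passes only in rows, so rows that repeat a pose let the fingers close. It gives the time, the measured TCP pose, the force and the opening at its end, in the units of the state.
- bot.get_obs(): the state, without advancing time (a new reading comes with each control period).
- bot.capture(name): name is "scene" or "top"; returns a dict with "color" (384x512x3 uint8, red, green, blue), "fx", "fy", "cx", "cy" (pixels), "world_to_cam" (4x4, takes a point from world to camera coordinates). Camera axes: x right, y down, z forward; pixel columns grow to the right and rows downward; lengths in mm; the calibration is good to about 2 mm. A picture is of the moment at which its call begins. There is no depth.
- bot.close_job(): hands the job in, once; it reports no verdict.
The state is a dict: "time": time; "joint_positions": joint angles; "dq": joint speeds; "tau": joint torques, N m; "tool_pos": TCP position; "tcp_rot": TCP orientation; "contact_force": force on the tool from outside, world axes, zero at the start; "moment": the same for the moment, N m; "grip_width": finger opening in mm.
Only numpy, scipy, OpenCV 4.12 (cv2) and the standard library are available. Lean on these libraries where they do the work, as an engineer would, in place of code of your own. Each camera call takes 0.05 s, during which the arm holds its last target.

## Working session

There is one attempt and no reset: what is moved stays moved. The work goes in short steps, Python scripts to look and compute and a tool call to move; the robot and the scene stay as the last step left them, time stands still between calls to the robot, and variables do not carry over. Pictures are saved under pics/ and viewed, and the job is handed in when it is done.

Besides the shell and the picture viewer there is one more tool, called by a JSON object that holds its "api" and its "payload". play_rows: Moves the arm, as the interface text tells. Its arguments: {"type":"object","properties":{"moves":{"type":"array","items":{"type":"number"}}},"required":["moves"]}

```bash
ls; mkdir -p pics; python3 - <<'E'
from plant import bot
import cv2
print(bot.get_obs())
for n in ("scene","top"):
    c=bot.capture(n); cv2.imwrite(f"pics/{n}0.png",cv2.cvtColor(c["color"],cv2.COLOR_RGB2BGR))
    import numpy as np
    print(n,c["fx"],c["cx"],c["cy"],np.round(c["world_to_cam"],3).tolist())
E
```

```text
pics
{'time': 0.0, 'joint_positions': array([-1.39900141e+00,  3.42722047e-01,  1.52501295e+00,  7.90541304e-08,
        1.27540546e+00, -1.45987743e-01]), 'dq': array([ 0.00041156, -0.00157896,  0.00094959, -0.00083843, -0.00226096,
       -0.00142241]), 'tau': array([ 1.01067089e-03, -4.31244600e+01, -2.44223624e+01,  7.19759404e-02,
        5.60717296e-02, -1.18731950e-04]), 'tool_pos': array([ 164.00466394, -498.33201492,  248.04671322]), 'tcp_rot': array([-3.14006132e+00, -2.25233405e-04,  3.17782460e-01]), 'contact_force': array([-0.28648434,  0.18219148,  0.49920413]), 'moment': array([0.04352945, 0.01141308, 0.00611605]), 'grip_width': 91.77951550726723}
scene 411.4482658797263 256.54190532774237 194.29177915500347 [[0.86, -0.511, -0.013, -363.193], [-0.351, -0.571, -0.743, 380.736], [0.372, 0.643, -0.67, 554.769], [0.0, 0.0, 0.0, 1.0]]
top 440.56023440086005 255.91845094358405 199.6793349405076 [[0.005, -1.0, 0.006, 248.203], [-0.991, -0.006, -0.131, 590.333], [0.132, -0.005, -0.991, 846.636], [0.0, 0.0, 0.0, 1.0]]
```

View pics/scene0.png

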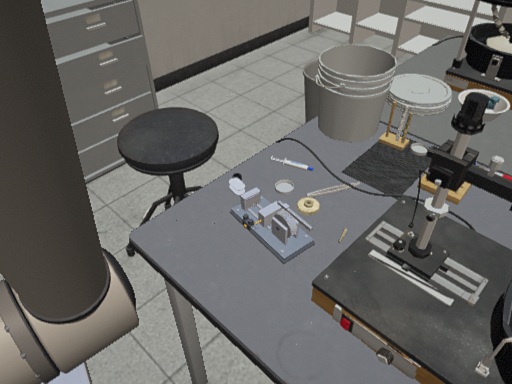

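View pics/top0.png

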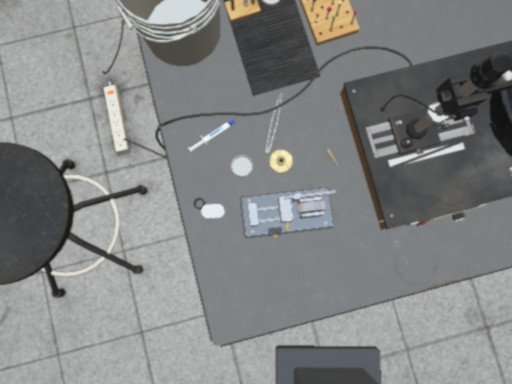

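The gauge sits at about (287,212) in the top view, with the wheel at the right (world -y) and the anvil at the left. The ledge with the marker faces the robot. I'll enlarge the crops.

```bash
python3 - <<'E'
import cv2
a=cv2.imread("pics/top0.png")[180:245,232:344]; cv2.imwrite("pics/t0z.png",cv2.resize(a,None,fx=7,fy=7,interpolation=cv2.INTER_CUBIC))
a=cv2.imread("pics/scene0.png")[180:262,222:322]; cv2.imwrite("pics/s0z.png",cv2.resize(a,None,fx=7,fy=7,interpolation=cv2.INTER_CUBIC))
E
```

```text
(no output)
```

View pics/t0z.png

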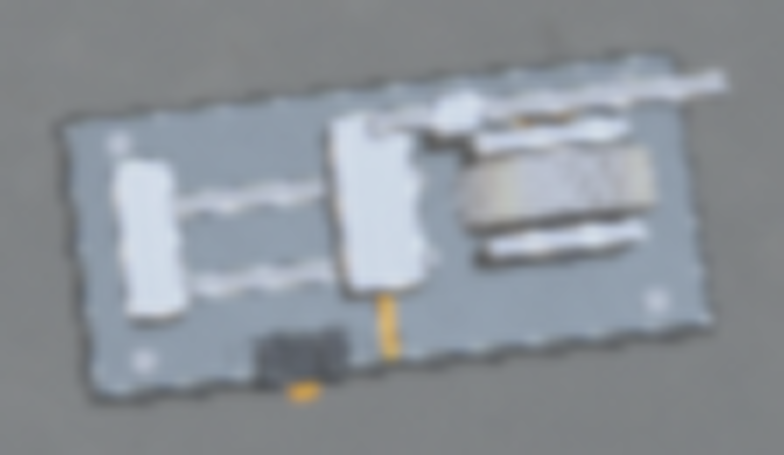

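View pics/s0z.png

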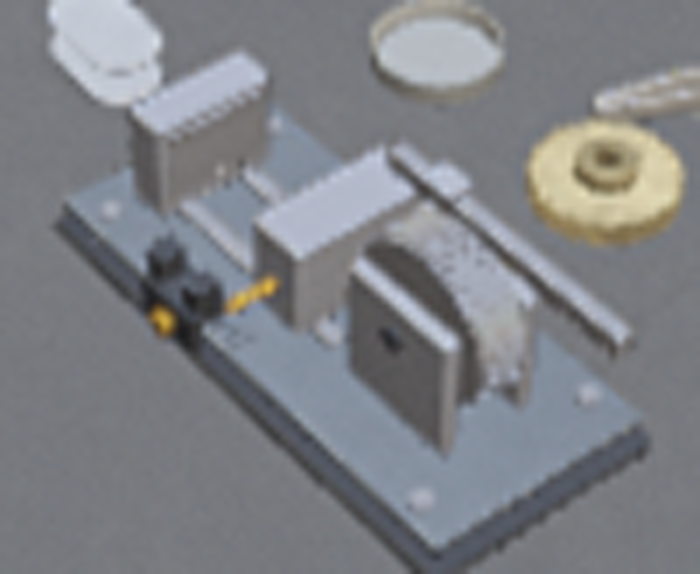

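The crop shows the wheel between its cheeks, with the rack bar on the far side. The brass pointer is at crop (388,325) and the dark rider at (300,355), with a brass knob below it. Next I'll fit the deck outline and convert to gauge coordinates.

```bash
cat > h.py <<'E'
import numpy as np, cv2
def ray(c,uv,z):
    W=np.array(c["world_to_cam"]);R=W[:3,:3];o=-R.T@W[:3,3]
    d=R.T@np.array([(uv[0]-c["cx"])/c["fx"],(uv[1]-c["cy"])/c["fy"],1.])
    return o+d*(z-o[2])/d[2]
def proj(c,p):
    q=np.array(c["world_to_cam"])@np.append(p,1); return np.array([c["fx"]*q[0]/q[2]+c["cx"],c["fy"]*q[1]/q[2]+c["cy"]])
def G(o,yaw,p):
    C,S=np.cos(yaw),np.sin(yaw); return np.array([o[0]+C*p[0]-S*p[1],o[1]+S*p[0]+C*p[1],p[2]])
def inv(o,yaw,p):
    C,S=np.cos(yaw),np.sin(yaw);d=np.array(p[:2])-o[:2];return np.array([C*d[0]+S*d[1],-S*d[0]+C*d[1]])
E
python3 - <<'E'
from plant import bot
from h import *
c=bot.capture("top"); im=c["color"].astype(int)
m=((im[...,2]-im[...,0]>8)).astype(np.uint8)
roi=np.zeros_like(m); roi[180:245,232:344]=1; m*=roi
m=cv2.morphologyEx(m,cv2.MORPH_CLOSE,np.ones((3,3)))
cs,_=cv2.findContours(m,cv2.RETR_EXTERNAL,cv2.CHAIN_APPROX_NONE)
k=max(cs,key=cv2.contourArea); 
v=cv2.resize(m*255,None,fx=3,fy=3); cv2.imwrite("pics/m0.png",v[530:740,690:1040])
P=np.array([ray(c,p[0],18)[:2] for p in k],np.float32)
r=cv2.minAreaRect(P); print(r)
h=cv2.cvtColor(c["color"],cv2.COLOR_RGB2HSV)
y=((h[...,0]>14)&(h[...,0]<26)&(h[...,1]>110)).astype(np.uint8)*roi
n,l,s,ce=cv2.connectedComponentsWithStats(y)
for i in range(1,n): print(s[i],ce[i])
E
```

```text
((568.3140869140625, 181.86346435546875), (83.85934448242188, 196.69461059570312), 7.179951190948486)
[287 224   1   5   5] [287. 226.]
[274 235   3   2   6] [275.  235.5]
```

View pics/m0.png

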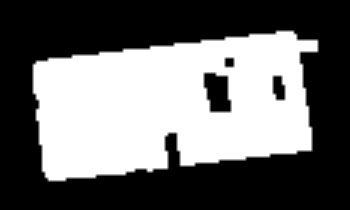

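```bash
cat > pose.py <<'E'
from h import *
def pose(c,v=False):
    im=c["color"].astype(int)
    m=((im[...,2]-im[...,0]>8)).astype(np.uint8)
    roi=np.zeros_like(m); roi[180:245,232:344]=1; m*=roi
    m=cv2.morphologyEx(m,cv2.MORPH_CLOSE,np.ones((15,15)))
    m=cv2.morphologyEx(m,cv2.MORPH_OPEN,np.ones((15,9)))
    k=max(cv2.findContours(m,cv2.RETR_EXTERNAL,cv2.CHAIN_APPROX_NONE)[0],key=cv2.contourArea)
    P=np.array([ray(c,p[0],18)[:2] for p in k],np.float32)
    r=cv2.minAreaRect(P)
    a=r[2] if r[1][0]<r[1][1] else r[2]-90
    yaw=np.radians(a)
    o=G(np.array(r[0]),yaw,[0,15,0])[:2]
    return o,yaw,r
E
python3 - <<'E'
from plant import bot
from pose import *
c=bot.capture("top"); s=bot.capture("scene")
o,yaw,r=pose(c); print(r,o,np.degrees(yaw))
pts=[[-43,-105,18],[43,-105,18],[43,75,18],[-43,75,18],[0,-60,80],[-17.5,-38,64],[-17.5,-82,64],[17.5,-38,64],[17.5,-82,64],[-25,46,56],[25,46,56],[27,-60,66.5]]
for n,cc,(x0,y0,x1,y1) in (("t",c,(232,180,344,245)),("s",s,(222,180,322,262))):
    b=cv2.resize(cv2.cvtColor(cc["color"],cv2.COLOR_RGB2BGR)[y0:y1,x0:x1],None,fx=7,fy=7,interpolation=cv2.INTER_CUBIC)
    for p in pts:
        u=proj(cc,G(o,yaw,p)); cv2.circle(b,tuple(int(round(x)) for x in ((u-[x0,y0]+.5)*7)),4,(0,0,255),-1)
    cv2.imwrite(f"pics/{n}1.png",b)
print("wheel_top",G(o,yaw,[0,-60,80]))
E
```

```text
((567.7880859375, 186.03897094726562), (83.85934448242188, 188.70700073242188), 7.179951190948486) [565.91329493 200.9213484 ] 7.179951190948485
wheel_top [573.41245897 141.39183859  80.        ]
```

View pics/t1.png

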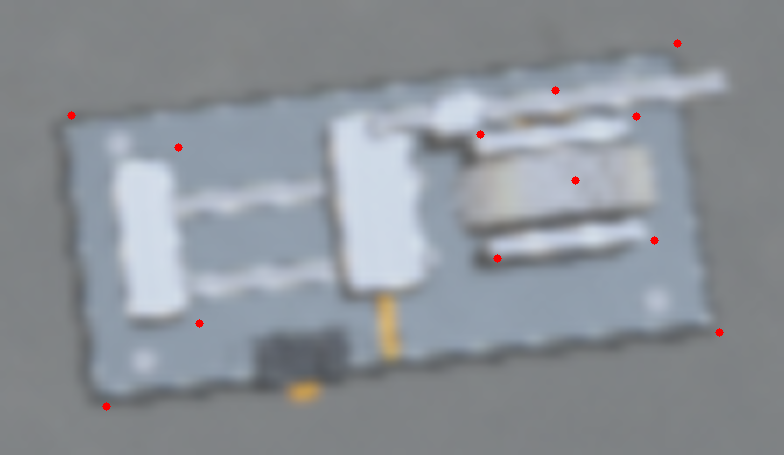

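View pics/s1.png

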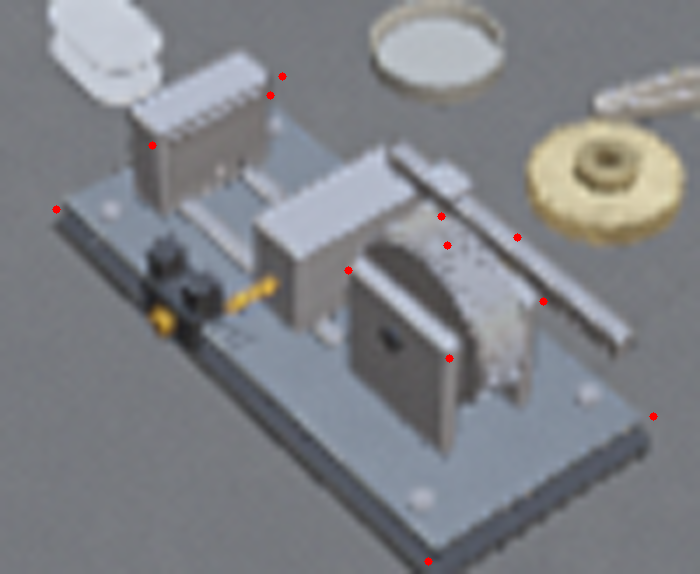

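The projected points sit a pixel or two off and slightly over-rotated, because the mask was biased. I'll refine with a least-squares fit on features I read from the crops.

```bash
python3 - <<'E'
from plant import bot
from h import *
from scipy.optimize import least_squares
c=bot.capture("top"); s=bot.capture("scene")
T=[((490,253),[-17.5,-38,64]),((645,240),[-17.5,-82,64]),((474,130),[17.5,-38,64]),((628,117),[17.5,-82,64]),
 ((62,122),[43,75,18]),((93,398),[-43,75,18]),((712,328),[-43,-105,18]),((676,54),[43,-105,18])]
S=[((351,262),[-17.5,-38,64]),((447,347),[-17.5,-82,64]),((63,205),[-43,75,18]),((433,548),[-43,-105,18]),((650,428),[43,-105,18])]
def px(u,o): return np.array(u)/7-.5+np.array(o)
def res(p,raw=False):
    o=p[:2];R=[]
    for u,g in T: R.append(proj(c,G(o,p[2],g))-px(u,(232,180)))
    for u,g in S: R.append(proj(s,G(o,p[2],g))+p[3:5]-px(u,(222,180)))
    R=np.array(R); return R if raw else R.ravel()
f=least_squares(res,[566,200,.11,0,0],loss="soft_l1")
print(f.x,np.degrees(f.x[2])); print(np.round(res(f.x,True),1).tolist())
p=f.x; print("wheel_top",G(p[:2],p[2],[0,-60,80]))
np.save("pose.npy",f.x)
for n,u,z in (("ptr tip",(391,355),36),("ptr base",(385,297),36),("rider L",(257,358),34),("rider R",(348,345),34),("wheel L",(465,195),60),("wheel R",(655,175),60)):
    print(n,inv(p[:2],p[2],ray(c,px(u,(232,180)),z)))
for n,u in (("wheel near face",(560,225)),("wheel far face",(555,152))): print(n,inv(p[:2],p[2],ray(c,px(u,(232,180)),78)))
E
```

```text
[ 5.66698397e+02  2.03186205e+02  1.15880416e-01  7.90992635e-01
 -1.19637011e-01] 6.639458752914687
[[-0.2, 0.6], [0.1, -0.1], [-0.2, 0.4], [0.2, -0.2], [0.4, -1.7], [0.4, 0.5], [-0.3, 0.7], [-0.7, -1.5], [-0.1, 0.2], [0.4, 0.7], [-0.2, -0.6], [-0.7, 0.9], [0.6, -2.3]]
wheel_top [573.63567143 143.58860296  80.        ]
ptr tip [-40.02196883 -10.2240897 ]
ptr base [-23.37860997 -10.50409265]
rider L [-36.54784257  27.77878573]
rider R [-35.72266906   1.49067037]
wheel L [  0.7619282  -34.11868927]
wheel R [  0.51146208 -87.65755564]
wheel near face [-12.1285399 -56.8586862]
wheel far face [  7.96710575 -58.04871611]
```

```bash
cat >> h.py <<'E'
def shift(obs,gp,tip_z):
    """tool-frame shift to bring fingertip centre to gauge (x,y) and tip height; and turn"""
    p=np.load("pose.npy"); w=G(p[:2],p[2],[gp[0],gp[1],tip_z+22]); d=w-obs["tool_pos"]
    y=obs["tcp_rot"][2]; C,S=np.cos(y),np.sin(y)
    return np.round([C*d[0]+S*d[1], S*d[0]-C*d[1], -d[2], np.degrees(y-p[2])],2)
E
python3 - <<'E'
from plant import bot
from h import *
o=bot.get_obs(); print(o["time"],shift(o,(0,-76),140)); print(shift(o,(-120,-60),190))
E
```

```text
0.35 [ 586.56 -466.41   86.58   11.57]
[ 472.2  -506.15   36.58   11.57]
```

{"api": "play_rows", "payload": {"moves": [255,27,-29,2,1,255,54,-58,4,2,255,81,-87,6,3,255,108,-116,8,4,255,135,-145,10,6,255,162,-174,12,8,255,189,-203,14,10,255,216,-232,16,11.6]}}

```text
time: 1.02
tool_pos: [297.0, -209.1, 232.8]
tcp_rot: [3.141, -0.001, 0.113]
contact_force: [1.2, -0.8, 0.1]
grip_width: 43.2
```

```bash
python3 - <<'E'
from plant import bot
from h import *
o=bot.get_obs(); print(o["time"],o["tool_pos"],o["tcp_rot"],o["grip_width"],o["contact_force"]); print(shift(o,(-120,-60),190),shift(o,(0,-76),140))
E
```

```text
1.0167 [ 297.04538422 -209.11461322  232.83593939] [ 3.14090820e+00 -5.56055685e-04  1.12892420e-01] 43.19517405952314 [ 1.21785587 -0.80721551  0.08746334]
[ 1.9456e+02 -3.1894e+02  2.0840e+01 -1.7000e-01] [ 3.1461e+02 -3.0330e+02  7.0840e+01 -1.7000e-01]
```

{"api": "play_rows", "payload": {"moves": [255,24,-34,2,0,255,48,-68,4,0,255,72,-102,6,0,255,96,-136,8,0,255,120,-170,10,0,255,144,-204,12,0,255,168,-238,14,0,255,192,-270,18,0]}}

```text
time: 1.68
tool_pos: [457.1, 81.9, 215.0]
tcp_rot: [3.141, -0.001, 0.116]
contact_force: [0.6, -1.2, 0.4]
grip_width: 0.1
```

```bash
python3 - <<'E'
from plant import bot
from h import *
o=bot.get_obs(); print(o["time"],o["tool_pos"],o["tcp_rot"],o["grip_width"],o["contact_force"]); print(shift(o,(0,-76),110))
E
```

```text
1.6833 [457.12568035  81.92265304 215.00454457] [ 3.14137794e+00 -1.15744400e-03  1.16079208e-01] 0.07167620703560991 [ 0.55958861 -1.1903631   0.3848446 ]
[ 1.2286e+02 -3.1760e+01  8.3000e+01  1.0000e-02]
```

{"api": "play_rows", "payload": {"moves": [255,30,-8,15,0,255,60,-16,30,0,255,90,-24,50,0,255,115,-30,70,0,255,123,-32,83,0,255,123,-32,83,0]}}

```text
time: 2.18
tool_pos: [574.7, 125.9, 128.0]
tcp_rot: [-3.141, 0.005, 0.116]
contact_force: [-1.9, 0.3, 0.7]
grip_width: 0.5
```

```bash
cat > look.py <<'E'
import sys
from plant import bot
from h import *
n=sys.argv[1]; o=bot.get_obs()
print(o["time"],o["tool_pos"],o["contact_force"],shift(o,(0,-76),80))
for k,(x0,y0,x1,y1) in (("top",(232,180,344,245)),("scene",(222,160,322,245))):
    c=bot.capture(k); b=cv2.cvtColor(c["color"],cv2.COLOR_RGB2BGR)[y0:y1,x0:x1]
    cv2.imwrite(f"pics/{k}{n}.png",cv2.resize(b,None,fx=7,fy=7,interpolation=cv2.INTER_CUBIC))
E
python3 look.py 2
```

```text
2.1833 [574.74221266 125.94317569 128.03933006] [-1.9285258   0.26081325  0.70363335] [ 9.400e-01 -1.650e+00  2.604e+01  1.000e-02]
```

View pics/scene2.png

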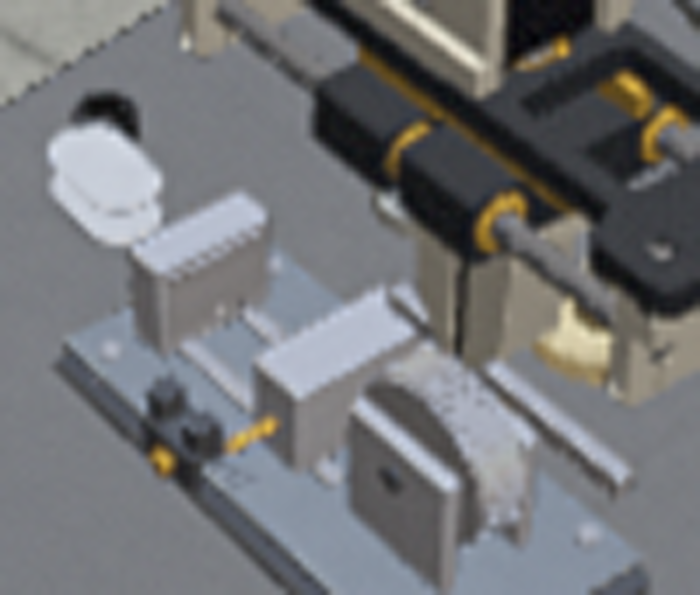

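View pics/top2.png

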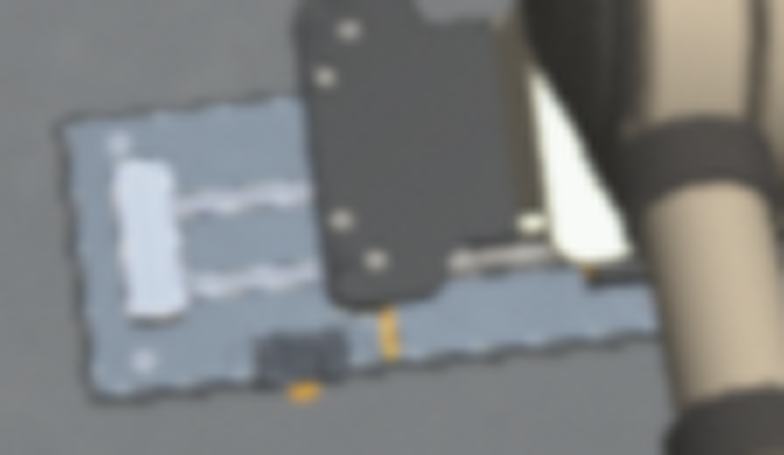

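The pointer and rider are still visible in the top view. The fingertip's position in the scene view is unclear, so I'll check the full picture with the projected tip.

```bash
python3 - <<'E'
from plant import bot
from h import *
o=bot.get_obs(); print(o["time"],o["grip_width"],o["tool_pos"])
c=bot.capture("scene"); b=cv2.cvtColor(c["color"],cv2.COLOR_RGB2BGR)[60:260,200:400]
b=cv2.resize(b,None,fx=3,fy=3,interpolation=cv2.INTER_CUBIC)
t=o["tool_pos"]-[0,0,22]; y=o["tcp_rot"][2]; X=np.array([np.cos(y),np.sin(y),0]);Y=np.array([np.sin(y),-np.cos(y),0])
for a in (-9.5,9.5):
  for e in (-19,0,19):
    u=(proj(c,t+a*X+e*Y)-[200,60]+.5)*3; cv2.circle(b,tuple(int(v) for v in u),2,(0,0,255),-1)
cv2.imwrite("pics/sc3.png",b)
E
```

```text
2.2833 0.6677915778905431 [574.25533912 125.32630242 131.2517167 ]
```

View pics/sc3.png

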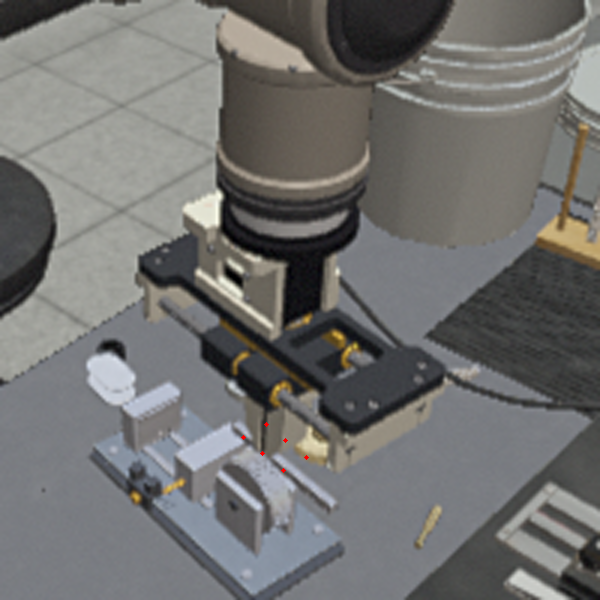

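The closed fingers show in the right place over the wheel. The tip block looks about 24 mm wide along the stroke, so I'll use strokes of about 24 mm.

```bash
cat > st.py <<'E'
from plant import bot
from h import *
o=bot.get_obs(); p=np.load("pose.npy")
print(round(o["time"],2),o["tool_pos"].round(1),"F",o["contact_force"].round(1),"gauge xy",inv(p[:2],p[2],o["tool_pos"]).round(1),"tip z",round(o["tool_pos"][2]-22,1),"shift to start",shift(o,(0,-72),80), o["tcp_rot"].round(3))
E
python3 st.py
```

```text
2.33 [574.5 125.2 132.2] F [ 0.  -0.2  1. ] gauge xy [ -1.3 -78.4] tip z 110.2 shift to start [ 1.300e+00 -6.380e+00  3.024e+01 -3.000e-02] [3.141 0.    0.115]
```

{"api": "play_rows", "payload": {"moves": [255,1,-6,10,0,255,1,-6,20,0,255,1,-6,26,0,255,1,-6,28,0,255,1,-6,30,0,255,1,-6,31,0,255,1,-6,32,0,255,1,-6,32,0]}}

```text
time: 3.0
tool_pos: [575.2, 131.4, 100.6]
tcp_rot: [3.141, -0.0, 0.115]
contact_force: [-2.5, 0.0, 5.3]
grip_width: 0.4
```

```bash
python3 st.py
```

```text
3.0 [575.2 131.4 100.6] F [-2.5  0.   5.3] gauge xy [  0.1 -72.3] tip z 78.6 shift to start [-0.1  -0.32 -1.41 -0.03] [ 3.141 -0.     0.115]
```

In contact at about 5 N. Now the first stroke, followed by a lift.

{"api": "play_rows", "payload": {"moves": [255,0,-1,1,0,255,0,-5,1.2,0,255,0,-9,1.2,0,255,0,-13,1.2,0,255,0,-17,1.2,0,255,0,-21,1.2,0,255,0,-24,1.2,0,255,0,-24,1.2,0]}}

```text
time: 3.67
tool_pos: [572.4, 156.2, 100.0]
tcp_rot: [-3.141, -0.001, 0.116]
contact_force: [-3.6, 2.8, 8.7]
grip_width: 0.0
```

```bash
python3 st.py; python3 look.py 4
```

```text
3.67 [572.4 156.2 100. ] F [-3.6  2.8  8.7] gauge xy [  0.3 -47.3] tip z 78.0 shift to start [-2.600e-01  2.471e+01 -1.990e+00 -1.000e-02] [-3.141e+00 -1.000e-03  1.160e-01]
3.6667 [572.42585438 156.24688506 100.00564219] [-3.56316852  2.79385475  8.65568708] [-2.600e-01  2.871e+01 -1.990e+00 -1.000e-02]
```

View pics/top4.png

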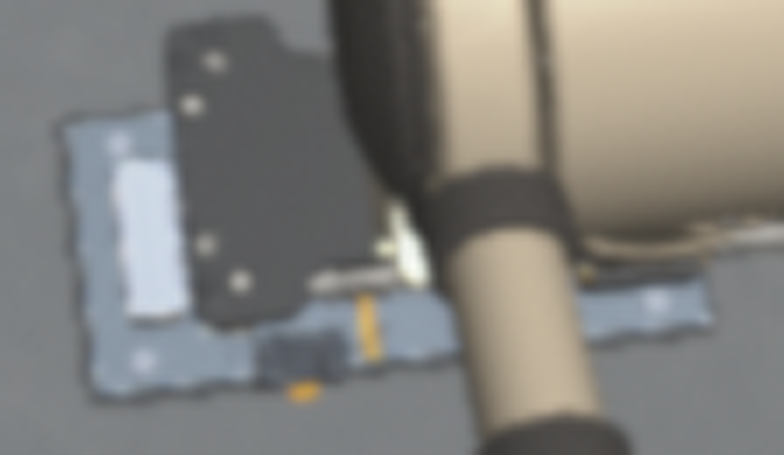

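View pics/scene4.png

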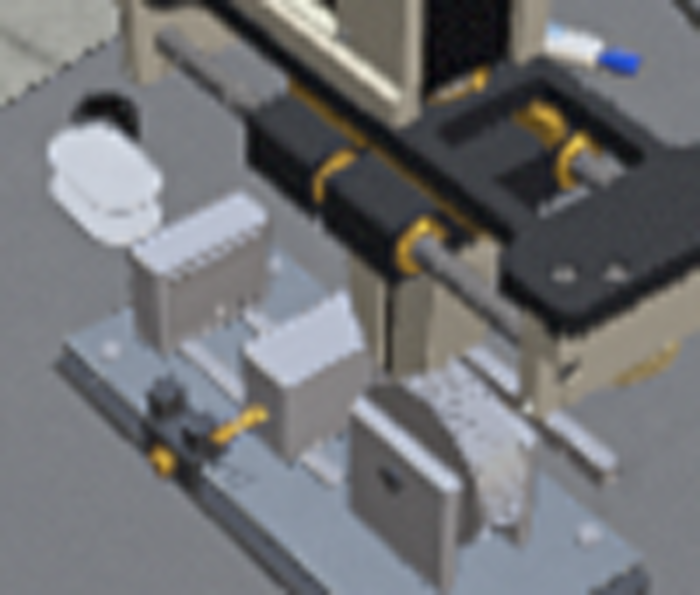

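Stroke 1 moved the pointer about 5 mm (its tip is now at crop (372,355)). The gauge outline has not shifted. Repeating.

{"api": "play_rows", "payload": {"moves": [255,0,0,-8,0,255,0,0,-10,0,255,0,12,-10,0,255,0,24,-10,0,255,0,24,-8,0,255,0,24,-3,0,255,0,24,-1,0,255,0,24,0,0]}}

```text
time: 4.43
tool_pos: [575.8, 130.2, 99.5]
tcp_rot: [3.14, -0.001, 0.115]
contact_force: [-3.0, -6.4, 18.2]
grip_width: 0.3
```

```bash
python3 st.py
```

```text
4.43 [575.8 130.2  99.5] F [-3.  -6.4 18.2] gauge xy [  0.6 -73.5] tip z 77.5 shift to start [-0.64 -1.54 -2.49 -0.04] [ 3.14e+00 -1.00e-03  1.15e-01]
```

{"api": "play_rows", "payload": {"moves": [255,0,-1,0,0,255,0,-5,0,0,255,0,-9,0,0,255,0,-13,0,0,255,0,-17,0,0,255,0,-21,0,0,255,0,-24,0,0,255,0,-24,0,0]}}

```text
time: 5.1
tool_pos: [572.6, 156.8, 99.7]
tcp_rot: [-3.14, -0.002, 0.116]
contact_force: [-3.2, 3.8, 12.6]
grip_width: 0.4
```

```bash
cat > ptr.py <<'E'
from plant import bot
from h import *
def comp(m,r):
    q=np.zeros(m.shape,np.uint8); q[r[1]:r[3],r[0]:r[2]]=1
    return (m*q)
p=np.load("pose.npy"); c=bot.capture("top")
h=cv2.cvtColor(c["color"],cv2.COLOR_RGB2HSV)
# yellow in ledge strip: keep pixels whose gauge coords (z=36) lie in x -42..-28
y=((h[...,0]>12)&(h[...,0]<28)&(h[...,1]>70)).astype(float)
P=[];K=[];D=[]
for v in range(195,245):
  for u in range(232,344):
    if y[v,u]:
        g=inv(p[:2],p[2],ray(c,(u,v),36))
        if -43<g[0]<-28 and -20<g[1]<40: P.append((*g,h[v,u,1]))
        elif g[0]<-43 and -20<g[1]<40: K.append((*g,h[v,u,1]))
    g=inv(p[:2],p[2],ray(c,(u,v),34))
    if -41<g[0]<-30 and -5<g[1]<35 and c["color"][v,u].max()<100: D.append(g)
P,K,D=map(np.array,(P,K,D))
av=lambda A:np.average(A[:,:2],axis=0,weights=A[:,2]).round(2) if len(A) else None
print("ptr",len(P),av(P),"knob(z36)",len(K),av(K),"rider",len(D),D.mean(0).round(2) if len(D) else None, np.ptp(D,axis=0) if len(D) else None)
E
python3 st.py; python3 ptr.py
```

```text
5.1 [572.6 156.8  99.7] F [-3.2  3.8 12.6] gauge xy [  0.5 -46.8] tip z 77.7 shift to start [-0.54 25.21 -2.32 -0.  ] [-3.14e+00 -2.00e-03  1.16e-01]
ptr 18 [-34.06   1.71] knob(z36) 11 [-47.26  15.61] rider 13 [-37.39  14.06] [ 6.8381856  14.15251225]
```

{"api": "play_rows", "payload": {"moves": [255,0,0,-8,0,255,0,0,-10,0,255,0,12,-10,0,255,0,23,-10,0,255,0,24,-10,0,255,0,24,-6,0,255,0,24,-3,0,255,0,24,-1,0]}}

```text
time: 5.82
tool_pos: [575.5, 130.8, 99.7]
tcp_rot: [3.14, -0.0, 0.115]
contact_force: [-4.4, -6.3, 17.0]
grip_width: 0.3
```

```bash
python3 st.py
```

```text
5.82 [575.5 130.8  99.7] F [-4.4 -6.3 17. ] gauge xy [  0.3 -72.9] tip z 77.7 shift to start [-0.34 -0.94 -2.26 -0.03] [ 3.14  -0.     0.115]
```

{"api": "play_rows", "payload": {"moves": [255,0,-1,0,0,255,0,-5,0,0,255,0,-9,0,0,255,0,-13,0,0,255,0,-17,0,0,255,0,-21,0,0,255,0,-24,0,0,255,0,-24,0,0]}}

```text
time: 6.48
tool_pos: [572.3, 156.5, 100.0]
tcp_rot: [-3.141, -0.001, 0.116]
contact_force: [-1.9, 2.6, 7.6]
grip_width: 0.4
```

```bash
python3 st.py; python3 ptr.py;python3 look.py 5
```

```text
6.48 [572.3 156.5 100. ] F [-1.9  2.6  7.6] gauge xy [  0.1 -47. ] tip z 78.0 shift to start [-1.300e-01  2.496e+01 -2.030e+00  2.000e-02] [-3.141e+00 -1.000e-03  1.160e-01]
ptr 17 [-34.54   7.33] knob(z36) 11 [-47.26  15.6 ] rider 10 [-36.92  16.37] [6.8381856 8.4184701]
6.5333 [572.30316304 156.42800062  99.98352312] [-2.27085063  2.55669019  8.40483079] [-0.16 28.91 -2.02  0.  ]
```

View pics/top5.png

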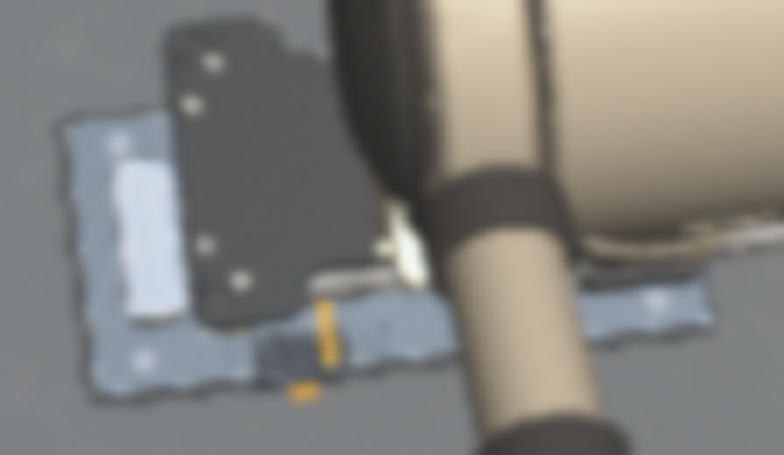

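View pics/scene5.png

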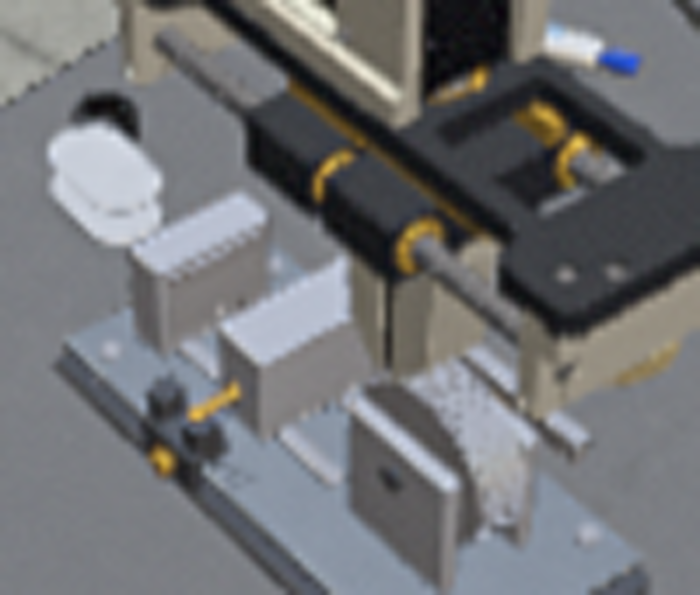

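The pointer is now over the near prong, at about gauge y 7.3 against a notch at about 14.6. One more full stroke, then a fine one.

{"api": "play_rows", "payload": {"moves": [255,0,0,-8,0,255,0,0,-10,0,255,0,12,-10,0,255,0,23,-10,0,255,0,24,-8,0,255,0,24,-5,0,255,0,24,-2,0,255,0,24,0,0]}}

```text
time: 7.3
tool_pos: [575.5, 130.8, 99.8]
tcp_rot: [3.14, -0.0, 0.115]
contact_force: [-5.0, -6.8, 18.2]
grip_width: 0.7
```

{"api": "play_rows", "payload": {"moves": [255,0,-1,0,0,255,0,-5,0,0,255,0,-9,0,0,255,0,-13,0,0,255,0,-17,0,0,255,0,-21,0,0,255,0,-23,0,0,255,0,-23,0,0]}}

```text
time: 7.97
tool_pos: [572.5, 155.5, 100.3]
tcp_rot: [-3.141, -0.001, 0.116]
contact_force: [-3.0, 2.4, 9.1]
grip_width: 0.4
```

{"api": "play_rows", "payload": {"moves": [255,0,0,-4,0,255,0,0,-10,0,255,0,12,-12,0,255,0,23,-12,0,255,0,23,-12,0]}}

```text
time: 8.38
tool_pos: [575.7, 128.9, 111.5]
tcp_rot: [3.141, -0.0, 0.114]
contact_force: [-0.0, 0.5, -0.3]
grip_width: 0.4
```

```bash
python3 st.py; python3 ptr.py;python3 look.py 6
```

```text
8.38 [575.7 128.9 111.5] F [-0.   0.5 -0.3] gauge xy [  0.3 -74.8] tip z 89.5 shift to start [-0.33 -2.79  9.47 -0.13] [ 3.141 -0.     0.114]
ptr 17 [-35.02  12.34] knob(z36) 11 [-47.25  15.6 ] rider 6 [-36.21  19.11] [4.19295606 2.45021436]
8.4333 [575.3930011  129.72893665 111.32909123] [ 0.4990426   0.62665566 -0.40761999] [-0.14  2.03  9.33 -0.16]
```

View pics/top6.png

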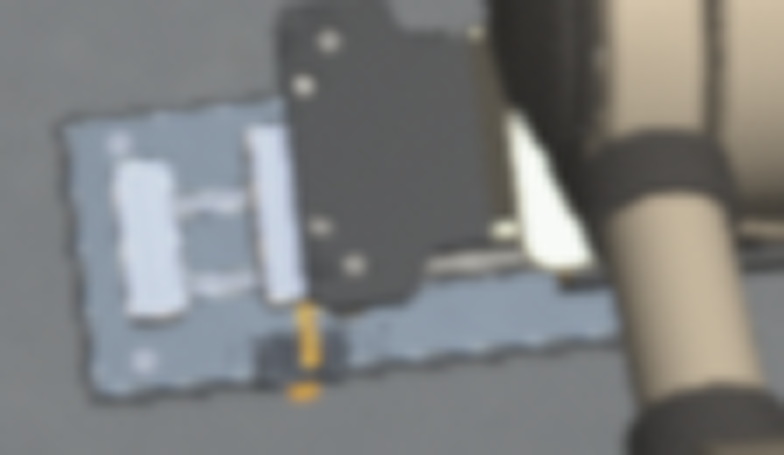

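View pics/scene6.png

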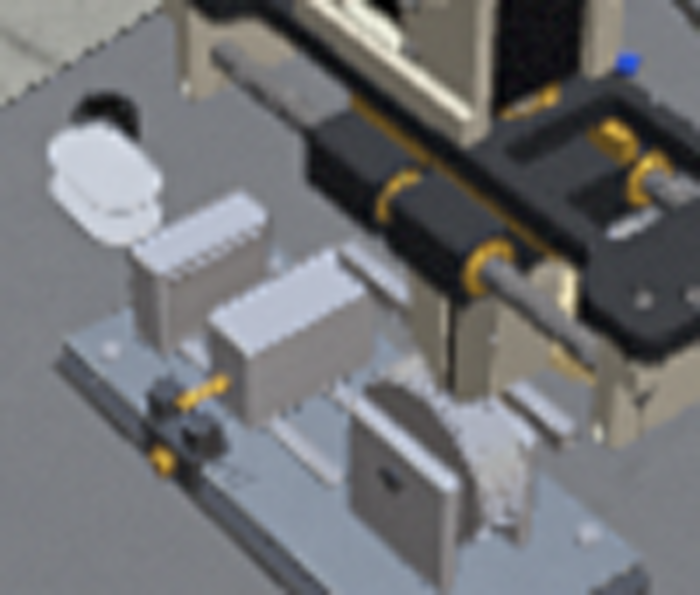

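Pointer at about 12.3. I'll pin down the notch centre from the knob height, the rider edges and the scene view's prong tops before the last fine stroke.

```bash
python3 - <<'E'
from plant import bot
from h import *
p=np.load("pose.npy"); c=bot.capture("top"); s=bot.capture("scene")
b=cv2.imread("pics/top0.png"); h=cv2.cvtColor(b,cv2.COLOR_BGR2HSV)
y=((h[...,0]>12)&(h[...,0]<28)&(h[...,1]>70)); y[:231]=0;y[245:]=0;y[:,:260]=0;y[:,290:]=0
vv,uu=np.nonzero(y); w=h[...,1][y].astype(float); k=(np.average(uu,weights=w),np.average(vv,weights=w)); print(k)
for z in (20,26,30): print("knob z",z,inv(p[:2],p[2],ray(c,k,z)))
# dark rider profile along gauge y in initial image
g=b.max(2).astype(np.float32)
for x in (-40,-37,-34,-31):
    ys=np.arange(-4,34,0.5); q=np.array([proj(c,G(p[:2],p[2],[x,t,34])) for t in ys],np.float32)
    val=cv2.remap(g,q[:,:1].copy(),q[:,1:].copy(),cv2.INTER_LINEAR).ravel(); t=130-val; t[t<15]=0
    print(x,"dark centroid",(t*ys).sum()/t.sum(),"ext",ys[t>0].min(),ys[t>0].max(), val[::4].astype(int))
def S(u,z,y0): return inv(p[:2],p[2],ray(s,np.array(u)/7-.5+[222,y0]-p[3:5],z)).round(2)
print("prongs",S((165,243),34,180),S((203,283),34,180),"ptr now tip",S((180,402),36,160),"base",S((226,382),36,160))
for n,y0 in (("scene0",0),):
    a=cv2.imread("pics/scene0.png")[208:232,235:262]; cv2.imwrite("pics/r0.png",cv2.resize(a,None,fx=22,fy=22,interpolation=cv2.INTER_CUBIC))
a=cv2.cvtColor(s["color"],cv2.COLOR_RGB2BGR)[208:232,235:262]; cv2.imwrite("pics/r6.png",cv2.resize(a,None,fx=22,fy=22,interpolation=cv2.INTER_CUBIC))
E
```

```text
(np.float64(274.92820512820515), np.float64(235.25811965811965))
knob z 20 [-46.53916016  14.73768774]
knob z 26 [-46.81276826  15.06413638]
knob z 30 [-46.99517366  15.28176881]
-40 dark centroid 14.987354268212357 ext 4.0 27.0 [156 162 155 132 113 105  99  96 101 104 105 104 104 107 109 108 123 149
 167]
-37 dark centroid 14.965447624612962 ext 3.5 26.5 [163 166 152 125 110 106 102  98 102 104 103 101 101 105 106 107 126 154
 166]
-34 dark centroid 14.935612487082524 ext 4.5 24.5 [166 165 155 133 116 111 110 111 110 109 107 104 102 106 113 118 135 157
 165]<stdin>:13: RuntimeWarning: invalid value encountered in scalar divide
Traceback (most recent call last):
ValueError: zero-size array to reduction operation minimum which has no identity
```

The notch centre comes out at about 15.0, with the rider centroid and the knob agreeing. That leaves about 2.65 mm of jaw travel, or 12.4 mm of rim.

{"api": "play_rows", "payload": {"moves": [255,0,-6,0,0,255,0,-6,4,0,255,0,-6,7,0,255,0,-6,9,0,255,0,-6,10,0,255,0,-6,11,0,255,0,-6,12,0,255,0,-6,12,0]}}

```text
time: 9.3
tool_pos: [574.6, 137.2, 101.6]
tcp_rot: [3.141, -0.001, 0.116]
contact_force: [-5.5, -2.8, 16.7]
grip_width: 0.6
```

```bash
python3 st.py; python3 ptr.py
```

```text
9.3 [574.6 137.2 101.6] F [-5.5 -2.8 16.7] gauge xy [  0.2 -66.4] tip z 79.6 shift to start [-0.19  5.55 -0.4  -0.01] [ 3.141e+00 -1.000e-03  1.160e-01]
ptr 18 [-35.02  12.17] knob(z36) 11 [-47.25  15.59] rider 6 [-36.21  19.11] [4.19295606 2.45021436]
```

{"api": "play_rows", "payload": {"moves": [255,0,-2,-0.5,0,255,0,-5,-0.5,0,255,0,-8,-0.5,0,255,0,-11,-0.5,0,255,0,-13,-0.5,0,255,0,-13,-0.5,0]}}

```text
time: 9.85
tool_pos: [572.9, 151.0, 101.4]
tcp_rot: [-3.141, -0.001, 0.116]
contact_force: [-5.3, 1.5, 12.2]
grip_width: -0.0
```

```bash
python3 st.py; python3 ptr.py
```

```text
9.85 [572.9 151.  101.4] F [-5.3  1.5 12.2] gauge xy [  0.1 -52.5] tip z 79.4 shift to start [-1.400e-01  1.946e+01 -5.700e-01 -1.000e-02] [-3.141e+00 -1.000e-03  1.160e-01]
ptr 19 [-34.45  15.67] knob(z36) 11 [-47.25  15.59] rider 7 [-37.52  12.5 ] [ 4.19259708 12.16347524]
```

{"api": "play_rows", "payload": {"moves": [255,0,0,-3,0,255,0,0,-8,0,255,0,0,-20,0,255,0,0,-50,0,255,-30,20,-80,0,255,-60,40,-100,0,255,-60,60,-100,0,255,-60,60,-100,0]}}

```text
time: 10.57
tool_pos: [520.2, 81.0, 202.1]
tcp_rot: [3.14, -0.003, 0.113]
contact_force: [1.3, 0.3, 0.0]
grip_width: 0.3
```

```bash
python3 st.py; python3 ptr.py;python3 look.py 7; python3 - <<'E'
from plant import bot
from h import *
s=bot.capture("scene"); 
a=cv2.cvtColor(s["color"],cv2.COLOR_RGB2BGR)[205:235,235:265]; cv2.imwrite("pics/r7.png",cv2.resize(a,None,fx=19,fy=19,interpolation=cv2.INTER_CUBIC))
E
```

```text
10.57 [520.2  81.  202.1] F [1.3 0.3 0. ] gauge xy [ -60.3 -116. ] tip z 180.1 shift to start [ 60.17 -44.14 100.08  -0.15] [ 3.14e+00 -3.00e-03  1.13e-01]
ptr 18 [-34.37  15.79] knob(z36) 11 [-47.26  15.6 ] rider 3 [-38.6    9.65] [2.20585041 1.9883867 ]
10.6167 [520.49164738  82.37037511 201.11603842] [ 0.6825021  -0.97016482 -0.4839538 ] [ 59.75 -38.85  99.12  -0.18]
```

View pics/top7.png

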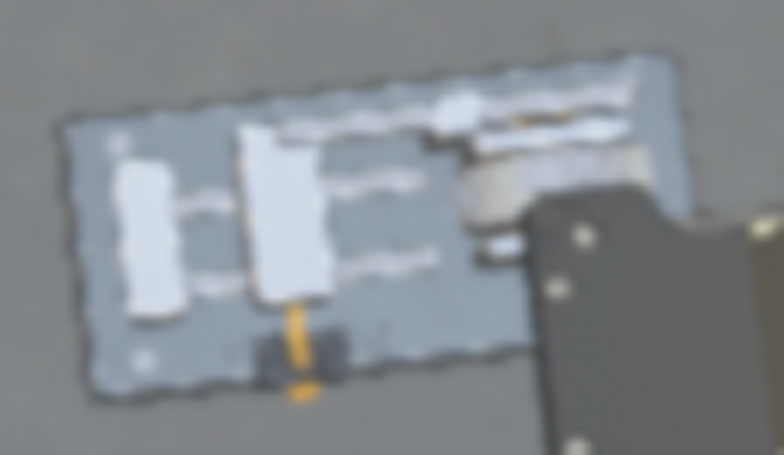

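View pics/r7.png

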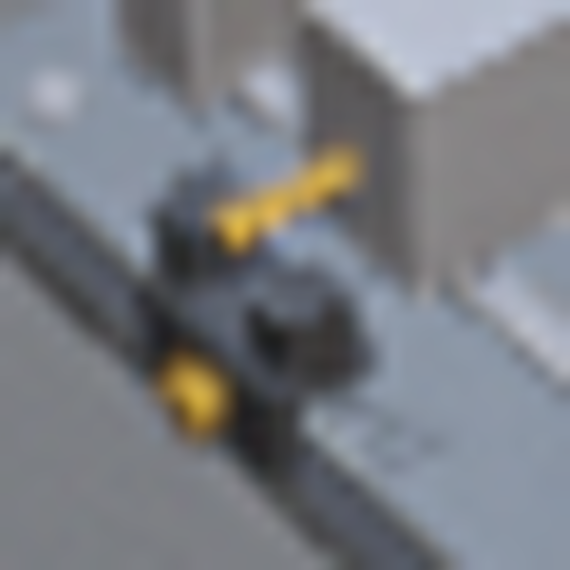

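The arm is clear. From the top view the pointer, at 15.8, is over the notch and in line with the knob. The scene view makes it look closer to the far prong, so I'll triangulate across both views.

```bash
python3 - <<'E'
from plant import bot
from h import *
p=np.load("pose.npy"); c=bot.capture("top"); s=bot.capture("scene")
def W(cc,off=(0,0)):
    h=cv2.cvtColor(cc["color"],cv2.COLOR_RGB2HSV); return ((h[...,0]>12)&(h[...,0]<28)&(h[...,1]>80)).astype(np.uint8),h
for n,cc,(x0,y0,x1,y1) in (("top",c,(262,222,292,242)),("scene",s,(235,205,265,235))):
    m,h=W(cc); q=np.zeros_like(m);q[y0:y1,x0:x1]=m[y0:y1,x0:x1]
    N,l,st,ce=cv2.connectedComponentsWithStats(q)
    for i in range(1,N):
        vv,uu=np.nonzero(l==i); w=h[...,1][l==i].astype(float)
        print(n,st[i],np.average(uu,weights=w).round(2),np.average(vv,weights=w).round(2))
d=p[3:5]
for P in ([-36,15,34],[-36,15,38],[-36,15,42],[-40,15,36],[-40,15,40],[-30,15,36],[-30,15,40]):
    print(P,"top",proj(c,G(p[:2],p[2],P)).round(1),"scene",(proj(s,G(p[:2],p[2],P))+d).round(1))
# overlay prong outline/notch on scene
b=cv2.resize(cv2.cvtColor(s["color"],cv2.COLOR_RGB2BGR)[205:235,235:265],None,fx=19,fy=19,interpolation=cv2.INTER_CUBIC)
for y,col in ((2,(0,0,255)),(10,(0,255,0)),(20,(0,255,0)),(28,(0,0,255))):
  for x in (-41,-31):
    u=(proj(s,G(p[:2],p[2],[x,y,34]))+d-[235,205]+.5)*19; cv2.circle(b,tuple(int(v) for v in u),4,col,-1)
for x in (-41,-36,-31):
    u=(proj(s,G(p[:2],p[2],[x,15,37]))+d-[235,205]+.5)*19; cv2.circle(b,tuple(int(v) for v in u),4,(255,0,255),-1)
cv2.imwrite("pics/r8.png",b)
b=cv2.resize(cv2.imread("pics/scene0.png")[205:235,235:265],None,fx=19,fy=19,interpolation=cv2.INTER_CUBIC); cv2.imwrite("pics/r00.png",b)
E
```

```text
top [273 224   3   8  20] 273.97 227.85
top [273 234   5   3  10] 274.92 235.34
scene [246 213   8   5  17] 249.49 215.19
scene [243 223   4   5  14] 244.75 225.12
[-36, 15, 34] top [274.5 229.7] scene [248.7 216.9]
[-36, 15, 38] top [274.6 229.5] scene [248.7 215.6]
[-36, 15, 42] top [274.7 229.4] scene [248.6 214.2]
[-40, 15, 36] top [274.8 231.6] scene [247.2 217.1]
[-40, 15, 40] top [274.9 231.5] scene [247.1 215.7]
[-30, 15, 36] top [274.2 226.6] scene [251. 215.]
[-30, 15, 40] top [274.3 226.5] scene [251.  213.6]
```

View pics/r8.png

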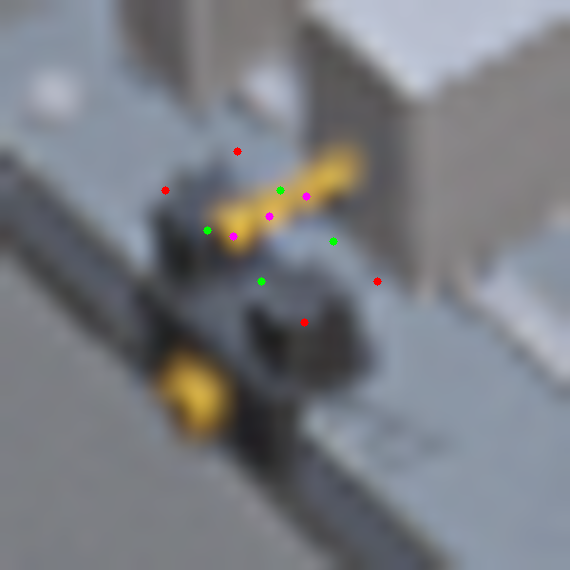

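View pics/r00.png

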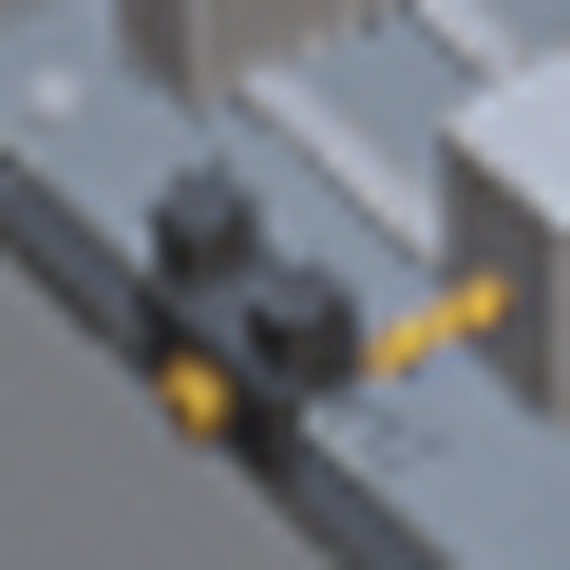

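Both views put the pointer about 1 mm past the notch centre. It is inside the notch, but I'll roll the wheel back about 4 mm of rim to centre it.

{"api": "play_rows", "payload": {"moves": [255,20,-20,20,0,255,45,-45,50,0,255,60,-56,75,0,255,60,-56,85,0,255,60,-56,90,0,255,60,-56,93,0,255,60,-56,95,0,255,60,-56,96,0]}}

```text
time: 11.53
tool_pos: [573.7, 146.0, 105.0]
tcp_rot: [3.141, -0.002, 0.115]
contact_force: [-0.4, -0.4, -1.0]
grip_width: 0.8
```

```bash
python3 st.py; python3 ptr.py
```

```text
11.53 [573.7 146.  105. ] F [-0.4 -0.4 -1. ] gauge xy [  0.4 -57.6] tip z 83.0 shift to start [-0.35 14.36  2.96 -0.06] [ 3.141e+00 -2.000e-03  1.150e-01]
ptr 18 [-34.43  15.79] knob(z36) 11 [-47.26  15.6 ] rider 7 [-37.52  12.5 ] [ 4.19259708 12.16347524]
```

{"api": "play_rows", "payload": {"moves": [255,0,0,1,0,255,0,0,2,0,255,0,0,3,0,255,0,0,3.5,0,255,0,0,3.5,0,255,0,2,3.5,0,255,0,4,3.5,0,255,0,4,3.5,0]}}

```text
time: 12.25
tool_pos: [574.4, 142.3, 102.1]
tcp_rot: [-3.142, -0.002, 0.115]
contact_force: [-2.4, -0.8, 9.0]
grip_width: 0.2
```

```bash
python3 st.py; python3 ptr.py
```

```text
12.25 [574.4 142.3 102.1] F [-2.4 -0.8  9. ] gauge xy [  0.6 -61.4] tip z 80.1 shift to start [-0.63 10.58  0.13 -0.04] [-3.142e+00 -2.000e-03  1.150e-01]
ptr 17 [-34.93  14.35] knob(z36) 11 [-47.25  15.59] rider 5 [-37.03  15.38] [ 5.29434189 12.16347524]
```

{"api": "play_rows", "payload": {"moves": [255,0,0,-3,0,255,0,0,-8,0,255,0,0,-20,0,255,0,0,-50,0,255,-30,20,-80,0,255,-60,40,-100,0,255,-60,60,-100,0,255,-60,60,-100,0]}}

```text
time: 12.97
tool_pos: [521.2, 73.1, 202.9]
tcp_rot: [3.14, -0.004, 0.113]
contact_force: [1.1, 0.7, 0.7]
grip_width: 0.4
```

```bash
python3 st.py; python3 ptr.py;python3 look.py 9; python3 - <<'E'
from plant import bot
from h import *
s=bot.capture("scene"); 
a=cv2.cvtColor(s["color"],cv2.COLOR_RGB2BGR)[205:235,235:265]; cv2.imwrite("pics/r9.png",cv2.resize(a,None,fx=19,fy=19,interpolation=cv2.INTER_CUBIC))
E
```

```text
12.97 [521.2  73.1 202.9] F [1.1 0.7 0.7] gauge xy [ -60.3 -123.9] tip z 180.9 shift to start [ 60.15 -52.1  100.93  -0.15] [ 3.14  -0.004  0.113]
ptr 17 [-34.79  14.35] knob(z36) 11 [-47.26  15.6 ] rider 1 [-39.41   8.4 ] [0. 0.]
13.0167 [521.40468291  74.46788295 201.91941272] [-0.5557557   1.4421864   0.76976444] [ 59.73 -46.8   99.92  -0.17]
```

View pics/top9.png

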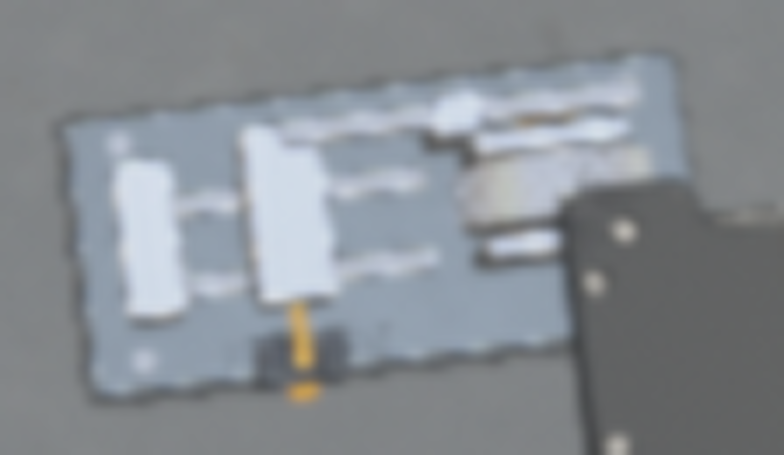

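View pics/r9.png

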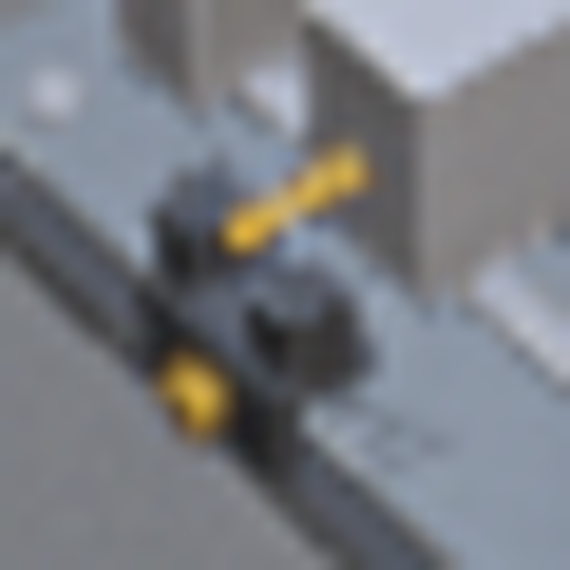

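The pointer is centred in both views. In the top view it is at (302,355), against the rider's centre at about 302. In the scene view the centreline through the prongs' midpoint falls on the pointer. The gauge has not moved. I'll let the arm settle, then hand in.

{"api": "play_rows", "payload": {"moves": [255,0,0,0,0,255,0,0,0,0,255,0,0,0,0,255,0,0,0,0]}}

```text
time: 13.5
tool_pos: [521.3, 76.3, 200.1]
tcp_rot: [-3.142, 0.001, 0.116]
contact_force: [-0.2, 0.0, 0.0]
grip_width: 0.7
```

```bash
python3 st.py; python3 ptr.py; python3 -c "
from plant import bot
print(bot.close_job())"
```

```text
13.5 [521.3  76.3 200.1] F [-0.2  0.   0. ] gauge xy [ -59.8 -120.8] tip z 178.1 shift to start [ 5.982e+01 -4.875e+01  9.808e+01  1.000e-02] [-3.142e+00  1.000e-03  1.160e-01]
ptr 17 [-34.79  14.35] knob(z36) 11 [-47.26  15.6 ] rider 2 [-36.77  14.14] [ 5.29434189 11.46861031]
the job is handed in; nothing more can be done
None
```

The gauge is set: the brass pointer stands inside the marker's notch. I handed the job in at about 13.5 s, with the arm clear of everything and reading no contact force.

- **How it was done:** I closed the gripper and rolled the wheel top towards the anvil with four full strokes and one short one. The short stroke went about 1 mm past the notch centre, so I rolled the wheel back about 4 mm at the rim and moved away. Force readings stayed under about 20 N.
- **Last checks:** By colour mask in the top view, the pointer is at gauge y of about 14.4, with the notch at about 15.0. By eye, both camera views show it centred, well inside the ±3 mm of room in the notch. The gauge outline, marker and loupe had not visibly moved. I did not re-check the gear or dish closely at the end.
- **Disagreement:** The mask gave 1.4 mm for the roll-back, against about 0.8 mm expected from the rim travel. I put this down to pixel coarseness, so the real offset from centre is probably under about 0.7 mm.

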